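Lay the brushes over in reverse order

ROBOT

A 6-joint arm with a two-finger parallel gripper is mounted at the origin on the work surface; the furniture and walls round the work are solid. World frame = base frame: x ahead of the robot, y to its left, z up, the work surface at z = 0. Lengths are in m, angles in rad, forces in N, time in s.
With the tool pointing down it reaches from about 0.3 to 0.775 m from the base axis. Payload 14.6 kg.
Tool frame: the origin (TCP) lies at the very end of the fingers, on their centre line; the grasp point (between the pads) lies 19 mm behind it; z points along the fingers, y is the line along which they close (so a half turn about z gives the same grasp; the last joint's range is limited). The gripper opens to 85 mm and grips with 20 to 120 N. Pads are 22 mm wide; open, the fingers measure 114 mm over their backs; the gripper's body (76 mm by 85 mm) begins 54 mm behind the grasp point. The pads swing forward as they close: fully open they stand 13 mm farther back than shut.
Start: joints at [1.181, 0.3, 1.521, -0, 1.321, -0.067], TCP at [0.174, 0.522, 0.231] pointing down, gripper open.
Joint ranges: [-3.03, 3.03], [-0.79, 2.21], [0.23, 2.52], [-1.04, 4.18], [0, 3.07], [-2.55, 2.55]. Speed limits (rad/s): [2.22, 2.22, 2.57, 3.14, 3.14, 3.14].

INTERFACE

Orientations are given as a unit quaternion [x, y, z, w].
In Python, from bench import * gives the robot as it stands. The module is installed in compiled form; this text tells all that it offers.
- The arm moves only by the tool send_rows, never from a script. Its arguments are lists of equal length, an entry for each row: "slide": the shift along the tool's x, y, z in m, a list of three; "spin": the turn about the tool's z in rad. A call has 1 to 5 rows; each row shifts and turns the commanded pose from where the row before left it, along the tool's axes as they then stand; what a row does not reach is not made up. A row lasts 1/8 s, in which the tool goes at most 62.5 mm and 10.7 degrees, less where a joint would pass 70% of its speed; a pose out of reach is approached as far as the arm can. A call is refused whole if a number of a shift passes 0.0625 or a number of a turn 0.188, either way. A call with a gripper value outside its range is refused whole. "gripper" is the finger opening in m, from 0 to 0.0854, set as the call begins (left out, the last holds). The fingers move at their own pace and stop on an object; the grip force is fixed at half the most. Time passes only in rows, so rows that do not move let the fingers close. It gives the time, the measured TCP pose, the force, the opening and the grip force at its end, in the units of the state.
- state(): the state, without advancing time (a new reading comes with each control period).
- camera(name): name is "side" or "top" or "wrist"; returns a dict with "pixels" (384x512x3 uint8, red, green, blue), "K" (3x3 intrinsics, pixels), "rvec" (rotation vector, rad) and "tvec" (3), from world to camera coordinates, as OpenCV has them. Camera axes: x right, y down, z forward; pixel columns grow to the right and rows downward; lengths in m; the calibration is good to about 2 mm. A picture is of the moment at which its call begins. There is no depth.
- close_job(): hands the job in; it is judged then, once.
Trained networks look in the newest picture that a camera, given by its name, has taken for a name from the list of things; names that differ only in an ending like _2 or _b are one class to them, and where a whole thing is asked for, a point or a joint stands for the part that bears it (a point fixed in the world has none). Each returns a list of dicts, best first, with "confidence" (0 to 1); they miss things now and then, are a little off and sometimes report something else, mostly with a low value. They report only what shows in the picture. A call takes as long as a camera call. They do not tell look-alikes from the thing itself.
- boxes_of(camera, thing): "centre" ([x, y, z] in m, in world coordinates, good to about 4 mm: the middle of the surface that is visible of it).
- outline_of(camera, thing): "region" (384x512 bool, what is visible of it).
The state is a dict: "time_s": time; "joint_pos": joint angles; "qd": joint speeds; "tau": joint torques, N m; "tool_pos": TCP position; "ee_rot": TCP orientation; "contact_force": force on the tool from outside, world axes, zero at the start; "ft_torque": the same for the moment, N m; "width": finger opening in m; "grip_force": force on a finger pad.
Only numpy, scipy, OpenCV 4.12 (cv2) and the standard library are available. Lean on these libraries where they do the work, as an engineer would, in place of code of your own. Each camera call takes 0.05 s, during which the arm holds its last target. There are 200 camera calls.

TASK

A left-handed printer takes over the bench: move all four brushes from the full rest to the empty rest in reverse order, so that seen from the robot the leftmost brush ends in the rightmost notch, the next one beside it, and so on to the rightmost brush, which ends in the leftmost notch. Lay each brush down straight in the middle of its own notch, across both rails and sticking out beyond them as far as it does now, and let go of it.

Things in the scene. Friction and masses are not known exactly. Their poses are not given: they have to be found in the camera images.
- brush_0: Flat brush, sand-coloured handle, light bristles: 223 mm long, head 22 mm wide, 9 mm thick, 30 g. Origin at mid length on its underside; x along it to the bristles, z up. Handle from x = -111 mm to the ferrule (x = 31 to 71 mm), 9 to 12 mm wide at the origin, a free place to grip. Balance point about 37 mm from the origin to the bristles. Starts on saddle_0, bristles away from the robot.
- brush_1: Flat brush, red handle and dark bristles: 210 mm long, head 16 mm wide, 9 mm thick, 30 g. Origin at mid length on its underside; x along it to the bristles, z up. Handle from x = -105 mm to the ferrule (x = 25 to 65 mm), 9 to 12 mm wide at the origin, a free place to grip. Balance point about 37 mm from the origin to the bristles. Starts on saddle_1, bristles away from the robot.
- brush_2: Flat brush, black handle and blue-green bristles, widest: 235 mm long, head 29 mm wide, 9 mm thick, 30 g. Origin at mid length on its underside; x along it to the bristles, z up. Handle from x = -117 mm to the ferrule (x = 38 to 78 mm), 9 to 12 mm wide at the origin, a free place to grip. Balance point about 37 mm from the origin to the bristles. Starts on saddle_2, bristles away from the robot.
- brush_3: Flat brush, blue handle and yellowish bristles: 204 mm long, head 18 mm wide, 9 mm thick, 30 g. Origin at mid length on its underside; x along it to the bristles, z up. Handle from x = -102 mm to the ferrule (x = 22 to 62 mm), 9 to 12 mm wide at the origin, a free place to grip. Balance point about 37 mm from the origin to the bristles. Starts on saddle_3, bristles away from the robot.
- drying_rest: The rest that is full at the start: aluminium foot 290 mm long (y), 125 mm deep (x), carrying four equal white saddles in a row at y = +99, +33, -33, -99 mm; which saddle is where varies. Fixed to the table. Origin on the table at the row's middle; x away from the robot, y along the row to the left, z up. It lies left or right of the robot's midline.
- work_rest: The empty rest, on the other side; same size, axes, origin. Fixed. Notches at y = +99, +33, -33, -99 mm: floor z = 45 mm, 44 mm clear between teeth 60 mm high. Two white rails 10 mm thick at x = -45 and +52 mm; between them all is below 15 mm. A brush lies along x with its origin at x = 0, z = 45 mm: handle on the near rail, ferrule on the far one.
- saddle_0: White one-notch saddle of drying_rest on which brush_0 lies at the start (origins within 7 mm); all four look alike. Fixed, so it marks where brush_0 began. 64 mm wide (y), 107 mm deep (x), 60 mm high; rails and notch as on work_rest. Origin on the table below the notch's middle, axes as drying_rest.
- saddle_1: White one-notch saddle of drying_rest on which brush_1 lies at the start (origins within 7 mm); all four look alike. Fixed, so it marks where brush_1 began. 64 mm wide (y), 107 mm deep (x), 60 mm high; rails and notch as on work_rest. Origin on the table below the notch's middle, axes as drying_rest.
- saddle_2: White one-notch saddle of drying_rest on which brush_2 lies at the start (origins within 7 mm); all four look alike. Fixed, so it marks where brush_2 began. 64 mm wide (y), 107 mm deep (x), 60 mm high; rails and notch as on work_rest. Origin on the table below the notch's middle, axes as drying_rest.
- saddle_3: White one-notch saddle of drying_rest on which brush_3 lies at the start (origins within 7 mm); all four look alike. Fixed, so it marks where brush_3 began. 64 mm wide (y), 107 mm deep (x), 60 mm high; rails and notch as on work_rest. Origin on the table below the notch's middle, axes as drying_rest.
Mind the look-alikes: they are no part of the job. Leave any purple look-alike of the brush_2 alone.

How it is judged:
By the outcome, as a careful person would: the job done as asked, in the order asked, and still so for the second after the job is handed in, with the robot touching nothing.
It also fails if it takes over 144 s, if anything falls off the work surface, if the arm or the gripper's body presses on something with over 40 N, if the wrist force passes 120 N, or if a joint passes its speed limit or range.

## Working session

There is one attempt and no reset: what is moved stays moved. The work goes in short steps, Python scripts to look and compute and a tool call to move; the robot and the scene stay as the last step left them, time stands still between calls to the robot, and variables do not carry over. Pictures are saved under pics/ and viewed, at most 14 in all, crops included, and the job is handed in when it is done.

Besides the shell and the picture viewer there is one more tool, called as name(argument=value, ...) on one line, values as JSON. send_rows: Moves the arm, as the interface text tells. Its arguments: {"type":"object","properties":{"slide":{"type":"array","items":{"type":"array","items":{"type":"number"}}},"spin":{"type":"array","items":{"type":"number"}},"gripper":{"type":"number"}},"required":["slide","spin"]}

```bash
mkdir -p pics; cat > h.py <<'E'
from bench import *
import numpy as np, cv2
from scipy.spatial.transform import Rotation as R
def ray(c,uv,z):
    M=cv2.Rodrigues(np.array(c["rvec"],float))[0]; t=np.array(c["tvec"],float).ravel()
    d=M.T@np.linalg.inv(c["K"])@np.array([uv[0],uv[1],1.]); o=-M.T@t
    return o+d*(z-o[2])/d[2]
def axis(c,reg,z):
    v,u=np.nonzero(reg); P=np.array([ray(c,(a,b),z)[:2] for a,b in zip(u,v)])
    m=P.mean(0); w,V=np.linalg.eigh(np.cov((P-m).T)); d=V[:,1]; d=d*np.sign(d[0])
    s=(P-m)@d; return m+d*(s.min()+s.max())/2, np.degrees(np.arctan2(d[1],d[0])), s.max()-s.min()
E
python3 - <<'E'
from h import *
s=state();print(s)
ims={}
for n in("top","side"):
    c=camera(n);ims[n]=c["pixels"];cv2.imwrite(f"pics/{n}0.png",c["pixels"][:,:,::-1])
    for t in ["brush_0","brush_1","brush_2","brush_3","work_rest","drying_rest","saddle_0"]:
        print(n,t,[(np.round(b["centre"],3).tolist(),round(b["confidence"],2)) for b in boxes_of(n,t)])
        if n=="top" and t!="saddle_0":
            for o in outline_of(n,t):
                if o["confidence"]>.3:
                    a=axis(c,o["region"],.052); v,u=np.nonzero(o["region"]);print("  ",np.round(a[0],4),np.round(a[1:],3),int(u.mean()),int(v.mean()))
E
```

```text
{'time_s': 0.0, 'joint_pos': array([ 1.18141641e+00,  3.00527321e-01,  1.52161100e+00,  2.65984352e-05,
        1.32071384e+00, -6.65701770e-02]), 'qd': array([ 0.00094924,  0.00049141, -0.00078684, -0.00038858,  0.00066523,
        0.00197679]), 'tau': array([ 1.90965446e-03, -5.43504453e+01, -3.61794376e+01,  2.56134638e-05,
        4.05861530e-03, -4.68003066e-05]), 'tool_pos': array([0.17436489, 0.52136808, 0.23067782]), 'ee_rot': array([ 1.60708198e-01,  9.87001762e-01, -6.10548899e-04, -1.54878105e-04]), 'contact_force': array([-0.62643981,  0.3787136 , -0.35648936]), 'ft_torque': array([-0.02364165,  0.04459519,  0.01687234]), 'grip_force': 0.0, 'width': 0.08558818621819081}
top brush_0 [([0.553, -0.282, 0.053], 0.74), ([0.661, -0.575, 0.008], 0.65), ([0.545, -0.217, 0.054], 0.59), ([0.538, -0.151, 0.053], 0.58), ([0.521, -0.346, 0.055], 0.54)]
   [ 0.6278 -0.5692] [29.87  0.17] 387 154
   [ 0.5217 -0.1464] [-8.638  0.204] 265 188
   [ 0.5088 -0.2125] [-5.82   0.216] 285 188
   [ 0.5102 -0.2794] [-7.244  0.214] 306 187
   [ 0.5581 -0.3553] [-8.951  0.061] 328 179
top brush_1 [
[... 1365 characters left out ...]
522  -0.1464] [-8.483  0.205] 265 184
top saddle_0 [([0.534, -0.145, 0.041], 0.79), ([0.507, -0.276, 0.031], 0.72), ([0.517, -0.208, 0.035], 0.58), ([0.51, -0.343, 0.037], 0.54)]
side brush_0 [([0.563, -0.274, 0.051], 0.68), ([0.525, -0.342, 0.052], 0.54)]
side brush_1 [([0.563, -0.274, 0.051], 0.68), ([0.525, -0.342, 0.052], 0.54)]
side brush_2 [([0.563, -0.274, 0.051], 0.68), ([0.525, -0.342, 0.052], 0.54)]
side brush_3 [([0.563, -0.274, 0.051], 0.68), ([0.525, -0.342, 0.052], 0.54)]
side work_rest [([0.461, 0.272, 0.023], 0.57)]
side drying_rest []
side saddle_0 [([0.503, -0.201, 0.029], 0.65), ([0.479, -0.163, 0.037], 0.63), ([0.481, -0.338, 0.025], 0.53), ([0.481, -0.269, 0.027], 0.43)]
```

View pics/top0.png

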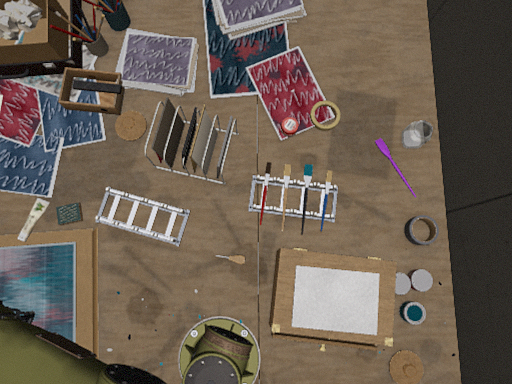

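View pics/side0.png

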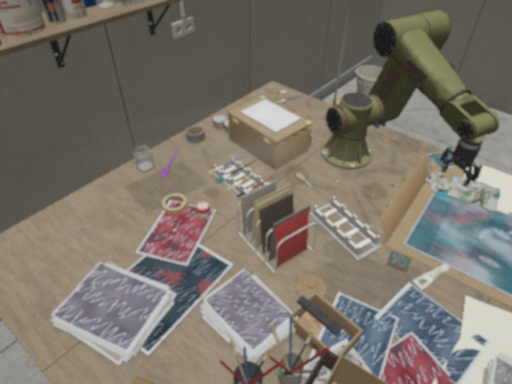

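The top view shows brushes from left to right: red (265,195), sand (286,197), black/teal (306,198), blue (327,200). The empty rest is at (143,215), turned about -17°, the card rack is at (190,140), and the purple look-alike lies off to the right. The side view agrees and shows the rack standing tall between the two rests. I'll move over the empty rest first.

send_rows(slide=[[-0.05,-0.031,-0.01],[-0.05,-0.031,-0.01],[-0.05,-0.031,-0.01],[-0.05,-0.031,-0.01],[-0.05,-0.031,-0.01]], spin=[0,0,0,0,0])

```text
time_s: 1.72
tool_pos: [0.3633, 0.2937, 0.2818]
ee_rot: [0.161, 0.987, 0.0, 0.0]
contact_force: [0.4, 0.9, -0.6]
width: 0.0856
grip_force: 0.0
```

send_rows(slide=[[-0.03,-0.03,0],[0,0,0],[0,0,0]], spin=[0,0,0])

```text
time_s: 2.1
tool_pos: [0.3812, 0.2576, 0.2813]
ee_rot: [0.161, 0.987, 0.0, -0.0]
contact_force: [-0.4, 0.2, 0.5]
width: 0.0855
grip_force: 0.0
```

```bash
cat >> h.py <<'E'
def plan(p,yaw):
    "total slide (tool axes now) and spin to reach p with brush axis (-tool x) at yaw deg"
    s=state(); M=R.from_quat(s["ee_rot"]).as_matrix(); now=np.degrees(np.arctan2(-M[1,0],-M[0,0]))
    print("at",np.round(s["tool_pos"],4),"yaw",round(now,1),"-> slide",np.round(M.T@(np.array(p)-s["tool_pos"]),4),"spin",round(np.radians(now-yaw),3))
E
python3 - <<'E'
from h import *
plan([.4,.25,.28],-17)
c=camera("wrist");cv2.imwrite("pics/w1.png",c["pixels"][:,:,::-1])
for o in outline_of("wrist","work_rest"):
    print(o["confidence"],o["region"].sum())
E
```

```text
at [0.3812 0.2576 0.2813] yaw -18.5 -> slide [-0.0203 -0.0012  0.0013] spin -0.026
0.65 9595
```

View pics/w1.png

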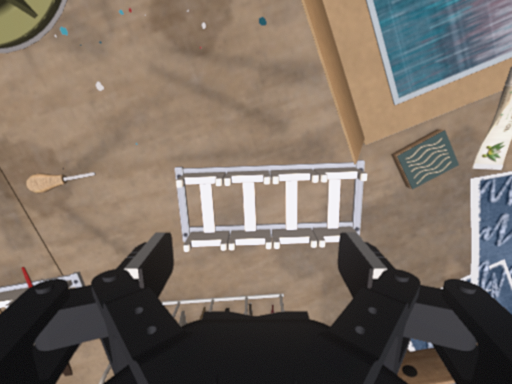

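The empty rest is seen whole, at about (180–365, 165–248). It has four white spines at columns 208, 249, 291 and 335, the near rail at row 178 and the far rail at row 242. I'll zoom in for tooth and notch corners.

```bash
python3 - <<'E'
import cv2
i=cv2.imread("pics/w1.png")[155:255,168:372]
cv2.imwrite("pics/w1z.png",cv2.resize(i,None,fx=3.9,fy=3.9,interpolation=cv2.INTER_CUBIC))
E
```

```text
(no output)
```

View pics/w1z.png

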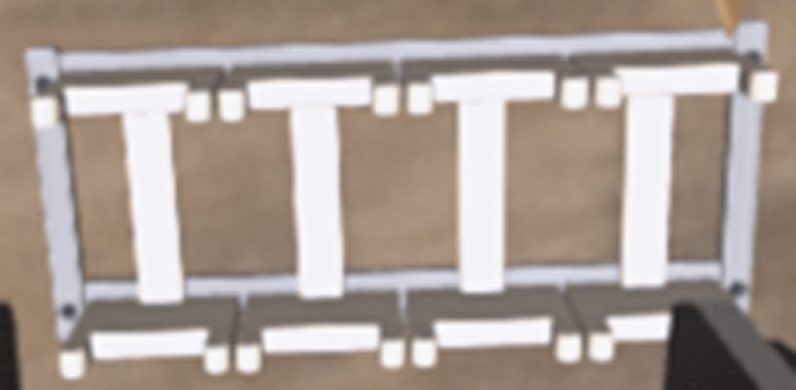

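```bash
python3 - <<'E'
from h import *
c=camera("wrist")
near=[(125,99),(310,94),(493,86),(678,79)]; far=[(148,344),(322,338),(493,332)]
ys=[-.099,-.033,.033,.099]
# teeth z=60: near leftmost,..., outer
P=[];Q=[]
for (u,v),y in zip(near,ys): P.append((-.045,y));Q.append(ray(c,(168+u/3.9,155+v/3.9),.045)[:2])
for (u,v),y in zip(far,ys): P.append((.052,y));Q.append(ray(c,(168+u/3.9,155+v/3.9),.045)[:2])
for (u,v),x,y in [((44,110),-.045,-.126),((764,85),-.045,.126),((72,362),.052,-.126),((424,352),.052,.006),((600,346),.052,.072)]:
    P.append((x,y));Q.append(ray(c,(168+u/3.9,155+v/3.9),.06)[:2])
P=np.array(P);Q=np.array(Q);pm=P.mean(0);qm=Q.mean(0);H=(P-pm).T@(Q-qm)
th=np.arctan2(H[0,1]-H[1,0],H[0,0]+H[1,1]);M=np.array([[np.cos(th),-np.sin(th)],[np.sin(th),np.cos(th)]])
o=qm-M@pm;print("origin",o,"yaw",np.degrees(th));print(np.round((Q-(P@M.T+o))*1000,1))
for y in ys[::-1]: print(y,np.round(o+M@[0,y],4))
M3=cv2.Rodrigues(np.array(c["rvec"]))[0];print("cam",-M3.T@np.ravel(c["tvec"]))
plan([.42,-.24,.28],-8)
E
```

```text
origin [0.44892023 0.26098763] yaw -16.35291190754189
[[ 0.1 -0.7]
 [ 0.9 -0.1]
 [ 0.3  0. ]
 [ 0.2  0.5]
 [ 0.1 -0.4]
 [ 0.2  0.6]
 [-0.   0.3]
 [ 0.1  1.1]
 [-0.5 -1.2]
 [-0.5  1.2]
 [-0.3 -0.2]
 [-0.6 -1.1]]
0.099 [0.4768 0.356 ]
0.033 [0.4582 0.2927]
-0.033 [0.4396 0.2293]
-0.099 [0.421 0.166]
cam [0.31814768 0.2793155  0.42309928]
at [0.3809 0.2581 0.2812] yaw -18.4 -> slide [-0.1945 -0.4602  0.0012] spin -0.182
```

send_rows(slide=[[-0.022,-0.051,0],[-0.022,-0.051,0],[-0.022,-0.051,0],[-0.022,-0.051,0],[-0.022,-0.051,0]], spin=[0,0,0,0,0])

```text
time_s: 2.88
tool_pos: [0.4047, -0.0205, 0.2815]
ee_rot: [0.16, 0.987, 0.0, 0.0]
contact_force: [0.7, -0.5, 0.6]
width: 0.0853
grip_force: 0.0
```

send_rows(slide=[[-0.022,-0.051,0],[-0.022,-0.051,0],[-0.022,-0.051,0],[-0.019,-0.051,0],[0,0,0]], spin=[0,0,0,0,-0.18])

```text
time_s: 3.5
tool_pos: [0.4207, -0.242, 0.2805]
ee_rot: [0.071, 0.997, 0.0, -0.001]
contact_force: [0.3, 0.3, -0.6]
width: 0.0851
grip_force: 0.0
```

send_rows(slide=[[0,0,0],[0,0,0]], spin=[0,0])

```text
time_s: 3.75
tool_pos: [0.421, -0.239, 0.2814]
ee_rot: [0.073, 0.997, -0.0, 0.0]
contact_force: [-0.8, -0.7, -0.6]
width: 0.0853
grip_force: 0.0
```

```bash
python3 - <<'E'
from h import *
plan([.42,-.24,.28],-8)
c=camera("wrist");cv2.imwrite("pics/w2.png",c["pixels"][:,:,::-1])
for o in outline_of("wrist","brush_0"):
    a=axis(c,o["region"],.052); v,u=np.nonzero(o["region"]);print(round(o["confidence"],2),np.round(a[0],4),np.round(a[1:],3),int(u.mean()),int(v.mean()),u.min(),u.max(),v.min(),v.max())
i=c["pixels"][130:290,130:390,::-1]
cv2.imwrite("pics/w2z.png",cv2.resize(i,None,fx=3,fy=3,interpolation=cv2.INTER_CUBIC))
E
```

```text
at [ 0.421  -0.239   0.2814] yaw -8.3 -> slide [ 0.0008 -0.0011  0.0014] spin -0.006
0.82 [ 0.5074 -0.2118] [-5.541  0.221] 282 233 276 290 144 288
0.79 [ 0.5017 -0.2776] [-7.266  0.231] 236 238 229 247 143 293
0.74 [ 0.5214 -0.1464] [-8.108  0.208] 327 227 319 335 152 287
0.68 [ 0.4976 -0.3427] [-10.308   0.199] 191 231 187 198 159 287
```

View pics/w2.png

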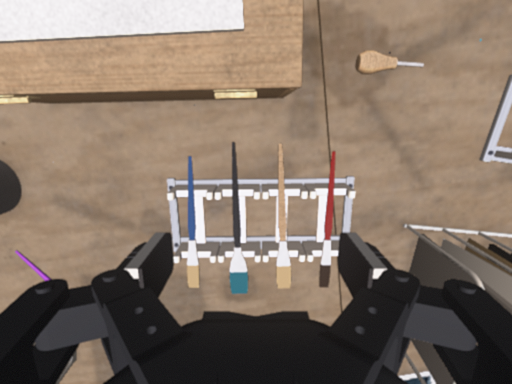

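Wrist view: blue (190,220), black/teal (237,218), sand (282,215), red (328,218). Their measured lengths (199, 231, 221, 208 mm) match the given ones, so the positions hold. First I'll take red at (0.521, -0.146).

send_rows(slide=[[-0.0215,0.0265,0.025],[-0.0215,0.0265,0.025],[-0.0215,0.0265,0.025],[-0.0215,0.0265,0.025],[0,0,0.05]], spin=[0,0,0,0,0], gripper=0.045)

```text
time_s: 4.47
tool_pos: [0.5229, -0.1454, 0.1316]
ee_rot: [0.071, 0.997, -0.0, 0.002]
contact_force: [0.1, -1.3, -0.1]
width: 0.0455
grip_force: 0.0
```

send_rows(slide=[[0,0,0],[0,0,0]], spin=[0,0])

```text
time_s: 4.72
tool_pos: [0.5215, -0.1474, 0.1332]
ee_rot: [0.072, 0.997, -0.0, 0.001]
contact_force: [-0.4, 0.1, -0.0]
width: 0.0451
grip_force: 0.0
```

```bash
python3 - <<'E'
from h import *
plan([.5214,-.1464,.031],-8.1)
c=camera("wrist");cv2.imwrite("pics/w3.png",c["pixels"][:,:,::-1])
for o in outline_of("wrist","brush_1"):
    a=axis(c,o["region"],.052); v,u=np.nonzero(o["region"]);print(round(o["confidence"],2),np.round(a[0],4),np.round(a[1:],3),u.min(),u.max(),v.min(),v.max())
E
```

```text
at [ 0.5215 -0.1474  0.1332] yaw -8.2 -> slide [0.0004 0.001  0.1022] spin -0.002
0.98 [ 0.4803 -0.2083] [-6.272  0.164] 158 189 47 250
0.86 [ 0.5213 -0.1458] [-8.473  0.207] 248 264 62 301
0.66 [ 0.4961 -0.3401] [-10.939   0.201] 0 51 71 300
```

View pics/w3.png

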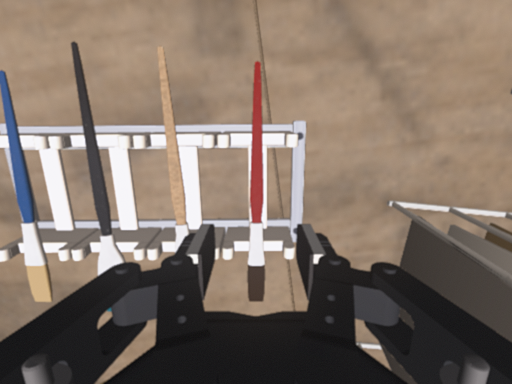

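The red brush (258,180) is centred between the fingers (about 205 and 305), and the second measurement agrees to within 1 mm. I'll go down, grip and lift.

send_rows(slide=[[0,0.001,0.05],[0,0,0.04],[0,0,0.012],[0,0,0]], spin=[0,0,0,0])

```text
time_s: 5.32
tool_pos: [0.5215, -0.1465, 0.0304]
ee_rot: [0.072, 0.997, -0.0, 0.0]
contact_force: [-0.1, -0.3, 0.1]
width: 0.0452
grip_force: 0.0
```

send_rows(slide=[[0,0,0],[0,0,0],[0,0,0],[0,0,0],[0,0,0]], spin=[0,0,0,0,0], gripper=0.0)

```text
time_s: 5.95
tool_pos: [0.5217, -0.1464, 0.0307]
ee_rot: [0.071, 0.997, -0.0, 0.001]
contact_force: [-1.7, 0.6, 8.1]
width: 0.0094
grip_force: 58.5
```

send_rows(slide=[[0,0,-0.02],[0,0,-0.05],[0,0,-0.05],[0,0,-0.05],[0,0,-0.05]], spin=[0,0,0,0,0])

```text
time_s: 6.58
tool_pos: [0.5207, -0.1461, 0.2517]
ee_rot: [0.071, 0.997, -0.0, 0.0]
contact_force: [0.4, 0.4, -1.2]
width: 0.0094
grip_force: 58.7
```

```bash
python3 - <<'E'
from h import *
plan([.421,.166,.25],-16.4)
c=camera("wrist");cv2.imwrite("pics/w4.png",c["pixels"][:,:,::-1])
E
```

```text
at [ 0.5207 -0.1461  0.2517] yaw -8.2 -> slide [0.1431 0.2947 0.0015] spin 0.143
```

View pics/w4.png

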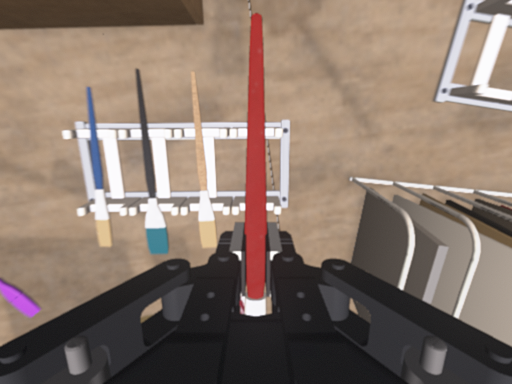

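The red brush is held straight (256,150), width 9.4 mm, and the rack stays right of column 350. I'll pull back toward the robot first, then cross.

send_rows(slide=[[0.05,0.0,0],[0.05,0.02,0],[0.043,0.035,0],[0,0.055,0],[0,0.055,0]], spin=[0,0,0,0,0])

```text
time_s: 7.25
tool_pos: [0.4027, 0.0389, 0.2501]
ee_rot: [0.072, 0.997, 0.0, 0.001]
contact_force: [1.9, -0.6, -0.8]
width: 0.0091
grip_force: 58.7
```

send_rows(slide=[[0,0.055,0],[0,0.05,0],[0,0.025,0],[0,0,0],[0,0,0]], spin=[0,0,0,0.143,0])

```text
time_s: 7.88
tool_pos: [0.4213, 0.1664, 0.2495]
ee_rot: [0.142, 0.99, 0.0, 0.0]
contact_force: [-0.2, 0.2, -1.0]
width: 0.0095
grip_force: 58.7
```

send_rows(slide=[[0,0,0.05],[0,0,0.05],[0,0,0],[0,0,0]], spin=[0,0,0,0])

```text
time_s: 8.38
tool_pos: [0.4223, 0.1662, 0.1513]
ee_rot: [0.142, 0.99, 0.0, 0.001]
contact_force: [-0.6, 0.4, 0.6]
width: 0.009
grip_force: 58.7
```

```bash
python3 - <<'E'
from h import *
plan([.421,.166,.031],-16.4)
c=camera("wrist");cv2.imwrite("pics/w5.png",c["pixels"][:,:,::-1])
E
```

```text
at [0.4223 0.1662 0.1513] yaw -16.3 -> slide [ 0.0014 -0.0008  0.1203] spin 0.001
```

View pics/w5.png

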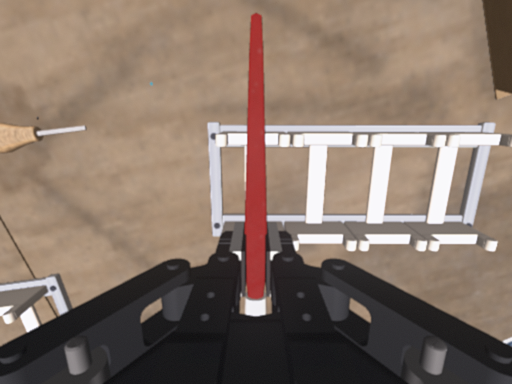

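The red brush (256,150) is in line with the rightmost notch (between the near teeth at 222 and 285). I'll lower it, release and rise.

send_rows(slide=[[0.001,-0.001,0.05],[0,0,0.05],[0,0,0.012],[0,0,0.008],[0,0,0]], spin=[0,0,0,0,0])

```text
time_s: 9.05
tool_pos: [0.4215, 0.1659, 0.0311]
ee_rot: [0.142, 0.99, 0.001, 0.001]
contact_force: [0.4, 0.2, 0.1]
width: 0.0095
grip_force: 58.7
```

send_rows(slide=[[0,0,0],[0,0,0],[0,0,0],[0,0,0]], spin=[0,0,0,0], gripper=0.04)

```text
time_s: 9.55
tool_pos: [0.4202, 0.1655, 0.0294]
ee_rot: [0.142, 0.99, 0.0, 0.0]
contact_force: [-0.8, -0.1, -0.2]
width: 0.0401
grip_force: 0.0
```

send_rows(slide=[[0,0,-0.03],[0,0,-0.05],[0,0,-0.06],[0,0,-0.06],[0,0,-0.02]], spin=[0,0,0,0,0])

```text
time_s: 10.18
tool_pos: [0.4208, 0.1657, 0.2529]
ee_rot: [0.142, 0.99, 0.001, 0.002]
contact_force: [-0.4, 0.3, -0.6]
width: 0.0401
grip_force: 0.0
```

```bash
python3 - <<'E'
from h import *
plan([.5074,-.2118,.25],-5.6)
c=camera("wrist")
for o in outline_of("wrist","brush_1"):
    a=axis(c,o["region"],.052); print(round(o["confidence"],2),np.round(a[0],4),np.round(a[1:],3))
E
```

```text
at [0.4208 0.1657 0.2529] yaw -16.4 -> slide [-0.1894 -0.3378  0.0028] spin -0.188
0.81 [ 0.4879 -0.205 ] [-6.631  0.125]
0.64 [0.4216 0.1669] [-16.755   0.208]
0.54 [ 0.5615 -0.2722] [-3.0087e+01  1.9000e-02]
```

Red lies at (0.4216, 0.1669), yaw -16.8°, within 1 mm and 0.5° of its target. Next is sand.

send_rows(slide=[[0,-0.056,0],[0,-0.056,0],[0,-0.056,0],[0,-0.056,0],[-0.02,-0.056,0]], spin=[0,0,0,0,0], gripper=0.045)

```text
time_s: 10.9
tool_pos: [0.3592, -0.1101, 0.2483]
ee_rot: [0.142, 0.99, 0.0, -0.0]
contact_force: [2.2, 0.7, 0.4]
width: 0.0448
grip_force: 0.0
```

send_rows(slide=[[-0.04,-0.04,0],[-0.05,-0.018,0],[-0.05,0,0.03],[-0.029,0,0.05],[0,0,0.04]], spin=[0,0,0,0,-0.188])

```text
time_s: 11.52
tool_pos: [0.5062, -0.2118, 0.1249]
ee_rot: [0.047, 0.999, 0.001, -0.002]
contact_force: [-0.6, 0.2, 0.0]
width: 0.0453
grip_force: 0.0
```

send_rows(slide=[[0,0,0],[0,0,0]], spin=[0,0])

```text
time_s: 11.78
tool_pos: [0.5065, -0.2122, 0.1305]
ee_rot: [0.051, 0.999, -0.0, 0.001]
contact_force: [0.7, -0.1, -0.1]
width: 0.045
grip_force: 0.0
```

```bash
python3 - <<'E'
from h import *
plan([.5074,-.2118,.031],-5.6)
c=camera("wrist")
for o in outline_of("wrist","brush_0"):
    a=axis(c,o["region"],.052); print(round(o["confidence"],2),np.round(a[0],4),np.round(a[1:],3))
E
```

```text
at [ 0.5065 -0.2122  0.1305] yaw -5.9 -> slide [-0.0007  0.0006  0.0995] spin -0.005
0.97 [ 0.4683 -0.273 ] [-7.442  0.165]
0.95 [ 0.5071 -0.2119] [-5.499  0.221]
0.74 [ 0.4824 -0.3389] [-10.897   0.174]
```

send_rows(slide=[[-0.0005,0.0005,0.05],[0,0,0.04],[0,0,0.0095],[0,0,0]], spin=[-0.005,0,0,0])

```text
time_s: 12.38
tool_pos: [0.5074, -0.2119, 0.0311]
ee_rot: [0.047, 0.999, -0.0, 0.001]
contact_force: [0.2, -0.5, 0.6]
width: 0.045
grip_force: 0.0
```

send_rows(slide=[[0,0,0],[0,0,0],[0,0,0],[0,0,0],[0,0,0]], spin=[0,0,0,0,0], gripper=0.0)

```text
time_s: 13.0
tool_pos: [0.5075, -0.2119, 0.0312]
ee_rot: [0.047, 0.999, -0.0, 0.001]
contact_force: [-1.0, 1.4, 6.9]
width: 0.0093
grip_force: 58.5
```

send_rows(slide=[[0,0,-0.02],[0,0,-0.05],[0,0,-0.05],[0,0,-0.06],[0.03,0,-0.05]], spin=[0,0,0,0,0])

```text
time_s: 13.62
tool_pos: [0.4771, -0.2087, 0.2625]
ee_rot: [0.046, 0.999, -0.0, 0.001]
contact_force: [1.1, -0.3, 0.5]
width: 0.0089
grip_force: 58.7
```

send_rows(slide=[[0.05,0.01,-0.01],[0.05,0.03,0],[0.02,0.05,0],[0,0.055,0],[0,0.055,0]], spin=[0,0,0,0,0])

```text
time_s: 14.25
tool_pos: [0.3757, 0.003, 0.2707]
ee_rot: [0.047, 0.999, -0.0, 0.001]
contact_force: [2.0, 0.1, -0.2]
width: 0.009
grip_force: 58.7
```

send_rows(slide=[[0,0.055,0],[0,0.055,0],[0,0.055,0],[-0.03,0.05,0],[-0.01,0.017,0.02]], spin=[0,0,0,0,0.188])

```text
time_s: 14.88
tool_pos: [0.4386, 0.2312, 0.2507]
ee_rot: [0.141, 0.99, 0.001, 0.001]
contact_force: [0.3, -1.0, 0.2]
width: 0.0097
grip_force: 58.7
```

send_rows(slide=[[0,0,0.05],[0,0,0.05],[0,0,0],[0,0,0]], spin=[0,0,0,0])

```text
time_s: 15.38
tool_pos: [0.4384, 0.2291, 0.1521]
ee_rot: [0.14, 0.99, 0.001, 0.001]
contact_force: [0.4, -0.2, 0.9]
width: 0.0094
grip_force: 58.7
```

```bash
python3 - <<'E'
from h import *
plan([.4396,.2293,.031],-16.4)
c=camera("wrist");cv2.imwrite("pics/w6.png",c["pixels"][:,:,::-1])
E
```

```text
at [0.4384 0.2291 0.1521] yaw -16.1 -> slide [-0.0009  0.0003  0.1211] spin 0.005
```

View pics/w6.png

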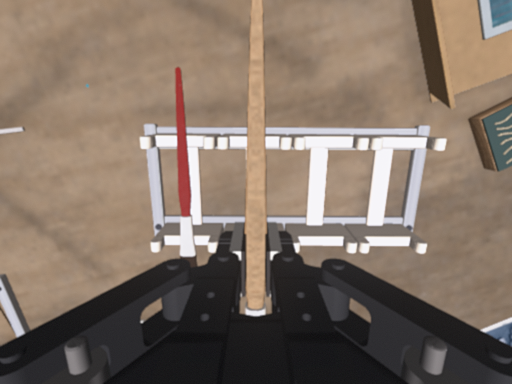

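The red brush rests in the rightmost notch (185,160), and sand (256,150) is centred over the next one. I'll lower it, release, and return to black.

send_rows(slide=[[-0.001,0,0.05],[0,0,0.05],[0,0,0.013],[0,0,0.008],[0,0,0]], spin=[0.005,0,0,0,0])

```text
time_s: 16.05
tool_pos: [0.4398, 0.2291, 0.0313]
ee_rot: [0.142, 0.99, 0.001, 0.001]
contact_force: [-1.3, -1.1, 3.5]
width: 0.0095
grip_force: 59.2
```

send_rows(slide=[[0,0,0],[0,0,0],[0,0,0],[0,0,0]], spin=[0,0,0,0], gripper=0.04)

```text
time_s: 16.55
tool_pos: [0.4385, 0.2285, 0.0289]
ee_rot: [0.142, 0.99, 0.0, 0.0]
contact_force: [0.0, -0.1, -0.1]
width: 0.04
grip_force: 0.0
```

send_rows(slide=[[0,0,-0.03],[0,0,-0.05],[0,0,-0.06],[0,0,-0.06],[0,0,-0.02]], spin=[0,0,0,0,0])

```text
time_s: 17.18
tool_pos: [0.4391, 0.2288, 0.2526]
ee_rot: [0.142, 0.99, 0.001, 0.002]
contact_force: [0.1, -0.5, -0.6]
width: 0.0401
grip_force: 0.0
```

send_rows(slide=[[0,-0.058,0],[0,-0.058,0],[0,-0.058,0],[0,-0.058,0],[-0.02,-0.056,0]], spin=[0,0,0,0,0], gripper=0.045)

```text
time_s: 17.8
tool_pos: [0.3755, -0.0549, 0.2493]
ee_rot: [0.142, 0.99, -0.0, 0.001]
contact_force: [1.6, 0.5, 0.0]
width: 0.0448
grip_force: 0.0
```

send_rows(slide=[[-0.03,-0.05,0],[-0.04,-0.045,0],[-0.04,-0.045,0],[-0.04,-0.04,0.02],[-0.033,0,0.05]], spin=[0,0,0,0,-0.159])

```text
time_s: 18.42
tool_pos: [0.5024, -0.2811, 0.1793]
ee_rot: [0.064, 0.998, -0.001, 0.002]
contact_force: [-0.2, 0.4, -0.5]
width: 0.0452
grip_force: 0.0
```

send_rows(slide=[[0,0,0.05],[0,0,0],[0,0,0]], spin=[0,0,0])

```text
time_s: 18.8
tool_pos: [0.5019, -0.2781, 0.1311]
ee_rot: [0.063, 0.998, -0.001, 0.001]
contact_force: [0.6, 0.2, 1.0]
width: 0.0448
grip_force: 0.0
```

```bash
python3 - <<'E'
from h import *
plan([.5017,-.2776,.031],-7.3)
c=camera("wrist")
for o in outline_of("wrist","brush_0"):
    a=axis(c,o["region"],.052); print(round(o["confidence"],2),np.round(a[0],4),np.round(a[1:],3))
E
```

```text
at [ 0.5019 -0.2781  0.1311] yaw -7.3 -> slide [0.0005 0.0006 0.1001] spin 0.001
0.83 [ 0.4719 -0.3384] [-11.029   0.154]
0.76 [ 0.5012 -0.2781] [-7.269  0.231]
0.58 [ 0.5979 -0.5313] [12.97   0.022]
```

send_rows(slide=[[0.0005,0.0005,0.05],[0,0,0.04],[0,0,0.01],[0,0,0]], spin=[0,0,0,0])

```text
time_s: 19.4
tool_pos: [0.5015, -0.2776, 0.0303]
ee_rot: [0.063, 0.998, -0.0, 0.001]
contact_force: [0.3, 0.3, -0.3]
width: 0.045
grip_force: 0.0
```

send_rows(slide=[[0,0,0],[0,0,0],[0,0,0],[0,0,0],[0,0,0]], spin=[0,0,0,0,0], gripper=0.0)

```text
time_s: 20.02
tool_pos: [0.5014, -0.2776, 0.0299]
ee_rot: [0.063, 0.998, -0.0, 0.001]
contact_force: [-0.8, 0.7, 7.3]
width: 0.0092
grip_force: 58.6
```

send_rows(slide=[[0,0,-0.02],[0,0,-0.05],[0,0,-0.05],[0,0,-0.06],[0.03,0,-0.05]], spin=[0,0,0,0,0])

```text
time_s: 20.65
tool_pos: [0.4713, -0.2733, 0.2612]
ee_rot: [0.063, 0.998, -0.0, 0.001]
contact_force: [0.0, -0.8, 0.1]
width: 0.0091
grip_force: 58.5
```

send_rows(slide=[[0.05,0.01,-0.01],[0.05,0.03,0],[0.035,0.05,0],[0,0.055,0],[0,0.055,0]], spin=[0,0,0,0,0])

```text
time_s: 21.28
tool_pos: [0.362, -0.0565, 0.2694]
ee_rot: [0.064, 0.998, -0.0, 0.001]
contact_force: [1.0, 0.2, -0.5]
width: 0.0094
grip_force: 58.5
```

send_rows(slide=[[0,0.06,0],[0,0.06,0],[0,0.06,0],[0,0.06,0],[0,0.06,0]], spin=[0,0,0,0,0])

```text
time_s: 21.9
tool_pos: [0.4001, 0.2418, 0.2692]
ee_rot: [0.063, 0.998, 0.0, 0.0]
contact_force: [0.8, -0.9, 0.9]
width: 0.0091
grip_force: 58.5
```

send_rows(slide=[[-0.03,0.045,0],[-0.02,0.0155,0.02],[0,0,0.05],[0,0,0.05],[0,0,0]], spin=[0,0.159,0,0,0])

```text
time_s: 22.52
tool_pos: [0.4563, 0.2926, 0.1463]
ee_rot: [0.142, 0.99, -0.002, -0.002]
contact_force: [0.3, 0.5, -0.2]
width: 0.0092
grip_force: 58.6
```

```bash
python3 - <<'E'
from h import *
c=camera("wrist");cv2.imwrite("pics/w7.png",c["pixels"][:,:,::-1])
plan([.4582,.2927,.031],-16.4)
E
```

```text
at [0.4575 0.2932 0.1491] yaw -16.4 -> slide [-0.0009 -0.0002  0.1181] spin 0.0
```

View pics/w7.png

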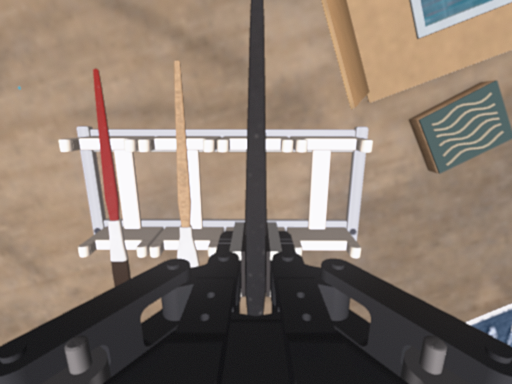

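Red (110,175) and sand (183,160) lie straight, and black (256,150) is centred over its notch. I'll release it and go for blue.

send_rows(slide=[[-0.001,0,0.05],[0,0,0.05],[0,0,0.01],[0,0,0.008],[0,0,0]], spin=[0,0,0,0,0])

```text
time_s: 23.2
tool_pos: [0.4595, 0.2935, 0.0325]
ee_rot: [0.142, 0.99, 0.001, 0.001]
contact_force: [-0.4, 0.2, 0.0]
width: 0.009
grip_force: 58.6
```

send_rows(slide=[[0,0,0],[0,0,0],[0,0,0],[0,0,0]], spin=[0,0,0,0], gripper=0.04)

```text
time_s: 23.7
tool_pos: [0.4586, 0.2931, 0.0309]
ee_rot: [0.142, 0.99, 0.0, 0.0]
contact_force: [-0.3, -1.0, 1.1]
width: 0.0395
grip_force: 0.0
```

send_rows(slide=[[0,0,-0.03],[0,0,-0.05],[0,0,-0.06],[0,0,-0.06],[0,0,-0.02]], spin=[0,0,0,0,0])

```text
time_s: 24.32
tool_pos: [0.4593, 0.2934, 0.2549]
ee_rot: [0.142, 0.99, 0.002, 0.002]
contact_force: [0.5, -0.0, -0.9]
width: 0.0399
grip_force: 0.0
```

send_rows(slide=[[0,-0.058,0],[0,-0.058,0],[0,-0.058,0],[0,-0.058,0],[0,-0.058,0]], spin=[0,0,0,0,0], gripper=0.045)

```text
time_s: 24.95
tool_pos: [0.376, 0.0133, 0.2509]
ee_rot: [0.142, 0.99, -0.0, 0.0]
contact_force: [1.2, -0.6, 0.1]
width: 0.045
grip_force: 0.0
```

send_rows(slide=[[-0.02,-0.055,0],[-0.03,-0.052,0],[-0.035,-0.05,0],[-0.035,-0.05,0],[-0.035,-0.05,0]], spin=[0,0,0,0,0])

```text
time_s: 25.58
tool_pos: [0.4534, -0.2776, 0.2509]
ee_rot: [0.143, 0.99, -0.0, 0.0]
contact_force: [-0.1, 0.9, 0.2]
width: 0.0449
grip_force: 0.0
```

send_rows(slide=[[-0.03,-0.04,0.02],[-0.031,-0.011,0.05],[0,0,0.05],[0,0,0],[0,0,0]], spin=[0,-0.101,0,0,0])

```text
time_s: 26.2
tool_pos: [0.4979, -0.342, 0.1332]
ee_rot: [0.092, 0.996, -0.001, 0.001]
contact_force: [0.6, -0.5, 0.8]
width: 0.0451
grip_force: 0.0
```

```bash
python3 - <<'E'
from h import *
plan([.4970,-.342,.031],-10.6)
c=camera("wrist")
for o in outline_of("wrist","brush_0"):
    a=axis(c,o["region"],.052); print(round(o["confidence"],2),np.round(a[0],4),np.round(a[1:],3))
E
```

```text
at [ 0.4979 -0.342   0.1332] yaw -10.6 -> slide [ 0.0012 -0.      0.1022] spin 0.0
0.85 [ 0.4961 -0.3435] [-10.002   0.201]
0.56 [ 0.5899 -0.5476] [30.298  0.15 ]
```

send_rows(slide=[[0.0015,-0.001,0.05],[0,0,0.04],[0,0,0.012],[0,0,0]], spin=[-0.003,0,0,0])

```text
time_s: 26.8
tool_pos: [0.4962, -0.3427, 0.0301]
ee_rot: [0.091, 0.996, -0.0, 0.001]
contact_force: [-0.9, 0.0, 1.4]
width: 0.0447
grip_force: 0.0
```

send_rows(slide=[[0,0,0],[0,0,0],[0,0,0],[0,0,0],[0,0,0]], spin=[0,0,0,0,0], gripper=0.0)

```text
time_s: 27.42
tool_pos: [0.4963, -0.3428, 0.0304]
ee_rot: [0.091, 0.996, -0.001, 0.001]
contact_force: [-1.9, 0.4, 8.5]
width: 0.0096
grip_force: 58.5
```

send_rows(slide=[[0,0,-0.02],[0,0,-0.05],[0,0,-0.05],[0,0,-0.06],[0.03,0,-0.05]], spin=[0,0,0,0,0])

```text
time_s: 28.05
tool_pos: [0.4663, -0.3366, 0.2625]
ee_rot: [0.09, 0.996, -0.001, 0.001]
contact_force: [-0.7, -0.5, 0.1]
width: 0.0091
grip_force: 58.6
```

send_rows(slide=[[0.05,0.01,-0.01],[0.05,0.03,0],[0.03,0.05,0],[0.03,0.05,0],[0,0.06,0]], spin=[0,0,0,0,0])

```text
time_s: 28.68
tool_pos: [0.3435, -0.1099, 0.2704]
ee_rot: [0.092, 0.996, -0.001, 0.001]
contact_force: [1.1, -0.9, -0.4]
width: 0.0092
grip_force: 58.6
```

send_rows(slide=[[0,0.06,0],[0,0.06,0],[0,0.06,0],[0,0.06,0],[0,0.06,0]], spin=[0,0,0,0,0])

```text
time_s: 29.3
tool_pos: [0.3989, 0.1859, 0.2704]
ee_rot: [0.091, 0.996, 0.0, 0.001]
contact_force: [1.2, -1.0, 0.1]
width: 0.0095
grip_force: 58.6
```

send_rows(slide=[[0,0.06,0],[0,0.05,0],[-0.02,0.045,0],[-0.023,0.028,0.02],[0,0,0]], spin=[0,0,0,0.103,0])

```text
time_s: 29.92
tool_pos: [0.4747, 0.3566, 0.2475]
ee_rot: [0.142, 0.99, -0.001, -0.001]
contact_force: [-0.6, -0.9, -0.2]
width: 0.0091
grip_force: 58.6
```

send_rows(slide=[[0,0,0.05],[0,0,0.05],[0,0,0],[0,0,0]], spin=[0,0,0,0])

```text
time_s: 30.42
tool_pos: [0.4753, 0.3564, 0.1521]
ee_rot: [0.142, 0.99, 0.001, 0.001]
contact_force: [-0.2, -0.2, -0.4]
width: 0.0088
grip_force: 58.6
```

```bash
python3 - <<'E'
from h import *
c=camera("wrist");cv2.imwrite("pics/w8.png",c["pixels"][:,:,::-1])
plan([.4768,.356,.031],-16.4)
E
```

```text
at [0.4754 0.3565 0.1522] yaw -16.3 -> slide [-0.0011 -0.0005  0.1212] spin 0.002
```

View pics/w8.png

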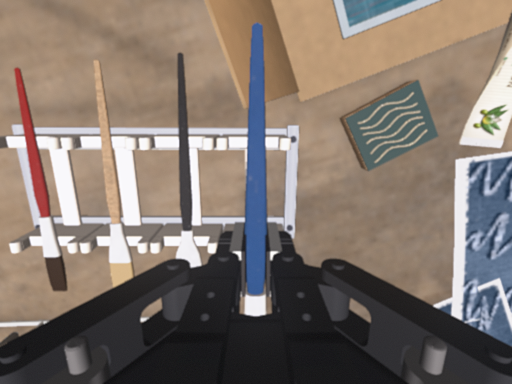

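Blue (257,150) is centred over the leftmost notch, but the board's wall (corner near (248,105)) comes close to the handle end. I'll check that clearance before lowering.

```bash
python3 - <<'E'
from h import *
c=camera("wrist")
o=np.array([.4768,.356]);th=np.radians(-16.4);d=np.array([np.cos(th),np.sin(th)]);n=np.array([-d[1],d[0]])
for uv in [(207,0),(228,53),(248,107),(270,0),(300,100)]:
    for z in (0,.05,.08):
        p=ray(c,uv,z)[:2]-o; print(uv,z,np.round([p@d*1000,p@n*1000]),np.round(p+o,3))
# rest corner check, far-corner of foot
M3=cv2.Rodrigues(np.array(c["rvec"]))[0];print("cam",-M3.T@np.ravel(c["tvec"]))
E
python3 - <<'E'
import cv2
i=cv2.imread("pics/top0.png")[180:300,60:220]
cv2.imwrite("pics/t0z.png",cv2.resize(i,None,fx=4.5,fy=4.5,interpolation=cv2.INTER_CUBIC))
E
```

```text
(207, 0) 0 [-170.  -44.] [0.301 0.362]
(207, 0) 0.05 [-153.  -37.] [0.32  0.364]
(207, 0) 0.08 [-142.  -32.] [0.331 0.365]
(228, 53) 0 [-125.  -26.] [0.349 0.367]
(228, 53) 0.05 [-116.  -21.] [0.36  0.368]
(228, 53) 0.08 [-110.  -19.] [0.366 0.369]
(248, 107) 0 [-75.  -6.] [0.403 0.371]
(248, 107) 0.05 [-74.  -5.] [0.404 0.372]
(248, 107) 0.08 [-73.  -5.] [0.405 0.372]
(270, 0) 0 [-170.   15.] [0.317 0.418]
(270, 0) 0.05 [-153.   12.] [0.333 0.411]
(270, 0) 0.08 [-143.   11.] [0.343 0.406]
(300, 100) 0 [-82.  46.] [0.411 0.424]
(300, 100) 0.05 [-80.  39.] [0.411 0.415]
(300, 100) 0.08 [-78.  34.] [0.411 0.411]
cam [0.41136167 0.37506726 0.29384217]
```

View pics/t0z.png

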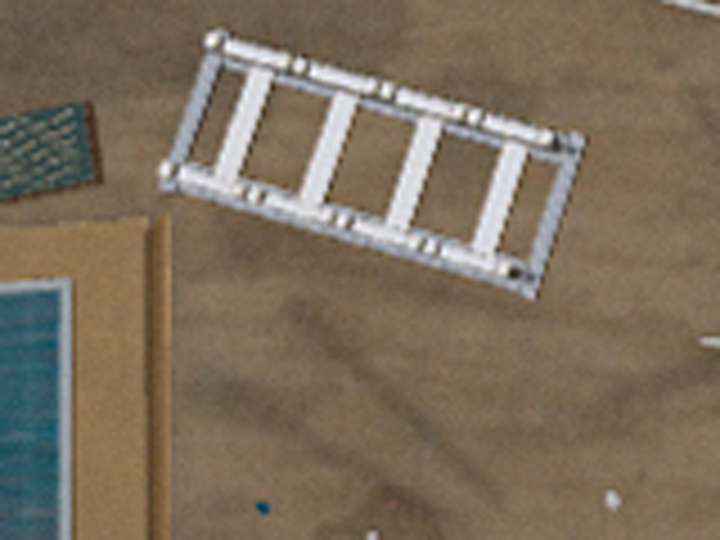

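```bash
python3 - <<'E'
from h import *
c=camera("top")
for uv in [(60+172/4.5,180+300/4.5),(60+148/4.5,180+300/4.5),(60+172/4.5,180+215/4.5)]:
    print([np.round(ray(c,uv,z)[:2],3).tolist() for z in (0,.03,.06,.09,.12)])
cv2.imwrite("pics/top9.png",cv2.resize(c["pixels"][150:310,20:230,::-1],None,fx=3.7,fy=3.7,interpolation=cv2.INTER_CUBIC))
E
```

```text
[[0.351, 0.401], [0.349, 0.391], [0.348, 0.38], [0.346, 0.37], [0.344, 0.359]]
[[0.351, 0.419], [0.349, 0.408], [0.348, 0.397], [0.346, 0.386], [0.344, 0.375]]
[[0.413, 0.405], [0.41, 0.394], [0.407, 0.384], [0.404, 0.373], [0.401, 0.363]]
```

View pics/top9.png

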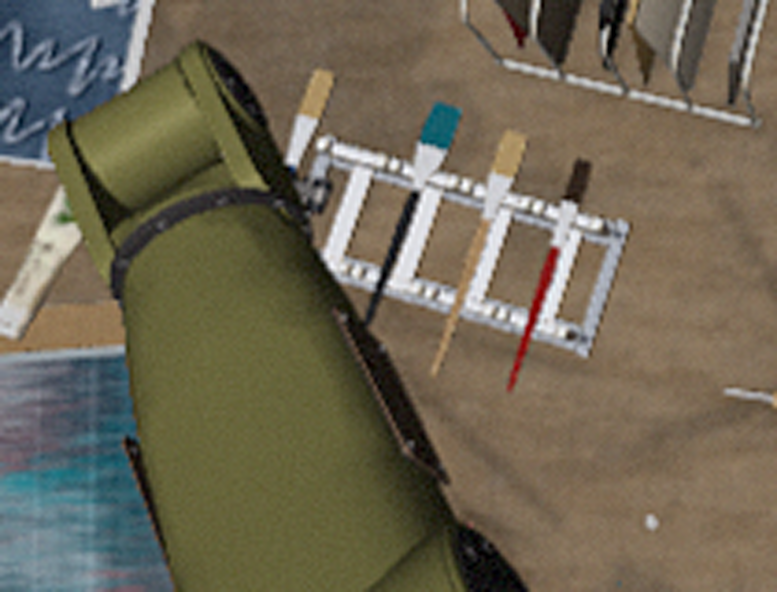

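The montage below is to settle the shape of the board's edge, since different views disagree on it.

```bash
python3 - <<'E'
from h import *
s=state();M0=R.from_quat(s["ee_rot"]).as_matrix();p0=s["tool_pos"]
c=camera("wrist");Rc=cv2.Rodrigues(np.array(c["rvec"]))[0];tc=np.ravel(c["tvec"])
Rtc=Rc@M0; ttc=Rc@p0+tc
def pose(p,q):
    M=R.from_quat(q).as_matrix();r=Rtc@M.T;return r,ttc-r@np.array(p)
K=np.array(c["K"]); t=camera("top");sd=camera("side")
V={"side":(cv2.imread("pics/side0.png"),np.array(sd["K"]),cv2.Rodrigues(np.array(sd["rvec"]))[0],np.ravel(sd["tvec"]),378,140),
"top":(cv2.imread("pics/top0.png"),np.array(t["K"]),cv2.Rodrigues(np.array(t["rvec"]))[0],np.ravel(t["tvec"]),30,185),
"w7":(cv2.imread("pics/w7.png"),K,*pose([.4575,.2932,.1491],[.1426,.9898,0,0]),290,20),
"w8":(cv2.imread("pics/w8.png"),K,Rc,tc,190,20)}
import pickle;pickle.dump({k:v[1:4] for k,v in V.items()},open("v.pkl","wb"))
o=np.array([.4768,.356,.05]);d=np.array([np.cos(np.radians(-16.4)),np.sin(np.radians(-16.4)),0])
T=[]
for k,(im,K_,r,tt,x0,y0) in V.items():
    z=cv2.resize(im[y0:y0+100,x0:x0+133],(399,300),interpolation=cv2.INTER_CUBIC)
    q=cv2.projectPoints(np.array([o-.102*d,o-.045*d]),cv2.Rodrigues(r)[0],tt,K_,None)[0].reshape(-1,2)
    q=((q-[x0,y0])*3).astype(int);cv2.line(z,tuple(map(int,q[0])),tuple(map(int,q[1])),(255,0,255),1)
    for i in range(0,133,20): cv2.putText(z,str(x0+i),(i*3,8),0,.3,(0,255,255),1);cv2.line(z,(i*3,9),(i*3,14),(0,255,255),1)
    for i in range(10,100,20): cv2.putText(z,str(y0+i),(8,i*3+3),0,.3,(0,255,255),1);cv2.line(z,(0,i*3),(6,i*3),(0,255,255),1)
    T.append(z)
cv2.imwrite("pics/m.png",np.vstack([np.hstack(T[:2]),np.hstack(T[2:])]))
E
```

```text
(no output)
```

View pics/m.png

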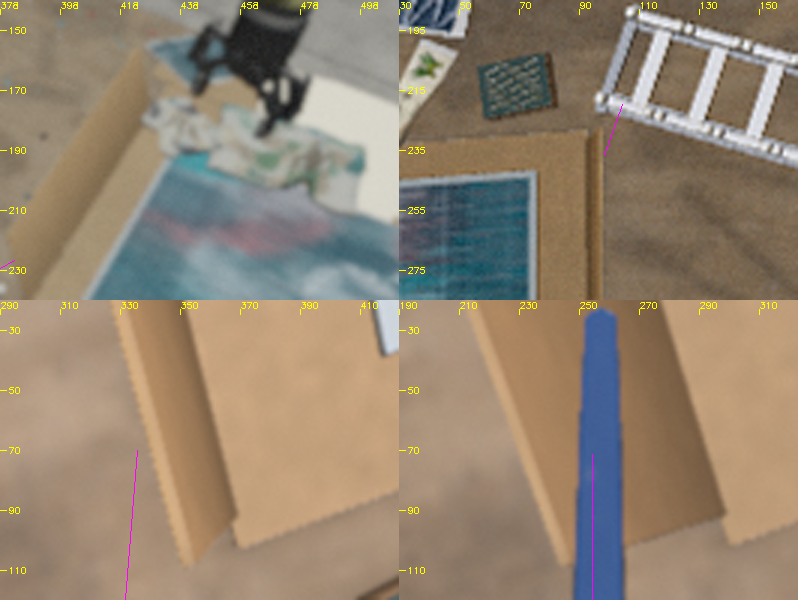

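```bash
python3 - <<'E'
from h import *
import pickle
V=pickle.load(open("v.pkl","rb"))
def tri(**o):
    A=[]
    for k,(u,v) in o.items():
        K,r,t=V[k];P=K@np.c_[r,t];A+= [u*P[2]-P[0],v*P[2]-P[1]]
    X=np.linalg.svd(np.array(A))[2][-1];X=X[:3]/X[3]
    print(np.round(X,3),{k:np.round((lambda h:h[:2]/h[2])(V[k][0]@(V[k][1]@X+V[k][2]))-np.array(o[k]),1).tolist() for k in o})
tri(w7=(353,108),w8=(247,107))
tri(w7=(353,108),w8=(247,107),top=(98,228))
tri(w7=(367,92),w8=(299,91))
tri(w7=(367,92),w8=(299,91),top=(93,229))
tri(w7=(369,102),w8=(302,101))
for k in V:print(k,-V[k][1].T@V[k][2])
E
```

```text
[0.406 0.372 0.113] {'w7': [0.0, -1.2], 'w8': [-0.0, 1.1]}
[0.405 0.372 0.098] {'w7': [-7.0, -3.7], 'w8': [0.7, -1.5], 'top': [-0.4, -0.6]}
[0.403 0.423 0.006] {'w7': [0.0, -0.9], 'w8': [-0.0, 0.9]}
[0.406 0.42  0.012] {'w7': [-1.0, 2.4], 'w8': [-2.2, 4.2], 'top': [-0.6, 0.7]}
[0.413 0.424 0.005] {'w7': [0.0, -0.8], 'w8': [-0.0, 0.8]}
side [1.50666925 0.6750552  1.19850699]
top [ 0.27191484 -0.08888469  1.40051556]
w7 [0.3940297  0.31219369 0.29093222]
w8 [0.41126053 0.3750595  0.29305275]
```

The montage shows that the board's right edge is a flap leaning out toward the rest. Its rim is near (x<0.406, y=0.372, z≈0.11) and its foot near y=0.423. The final pose of blue fits under it with about 1 cm to spare, but lowering straight down would catch the rim. I'll lower it offset to the right and forward, then slide it under.

send_rows(slide=[[-0.016,-0.0285,0],[0,0,0],[0,0,0.05],[0,0,0.04],[0,0,0.011]], spin=[0.002,0,0,0,0])

```text
time_s: 31.35
tool_pos: [0.4809, 0.3241, 0.0459]
ee_rot: [0.143, 0.99, -0.001, -0.001]
contact_force: [-0.2, -0.5, 0.0]
width: 0.0092
grip_force: 58.7
```

send_rows(slide=[[0,0,0],[0,0.011,0],[0,0.011,0],[0,0,0]], spin=[0,0,0,0])

```text
time_s: 31.85
tool_pos: [0.4884, 0.3463, 0.0484]
ee_rot: [0.142, 0.99, 0.0, 0.0]
contact_force: [-0.2, -0.8, 0.4]
width: 0.0091
grip_force: 58.7
```

```bash
python3 - <<'E'
from h import *
plan([.4768,.356,.031],-16.4);print(state()["contact_force"],state()["ft_torque"])
E
```

```text
at [0.4884 0.3463 0.0484] yaw -16.4 -> slide [0.0139 0.006  0.0174] spin 0.0
[-0.22392892 -0.80369631  0.35664651] [ 0.02170584 -0.00654438 -0.01090947]
```

No contact so far. I'll lower into the notch, slide home, check the pose, then release.

send_rows(slide=[[0,0,0.013],[0,0,0],[0.007,0.006,0],[0.007,0,0],[0,0,0.0035]], spin=[0,0,0,0,0])

```text
time_s: 32.48
tool_pos: [0.4759, 0.3554, 0.0315]
ee_rot: [0.143, 0.99, 0.0, 0.0]
contact_force: [0.9, 0.2, -0.7]
width: 0.0089
grip_force: 58.7
```

send_rows(slide=[[0,0,0],[0,0,0]], spin=[0,0])

```text
time_s: 32.72
tool_pos: [0.4765, 0.3549, 0.0313]
ee_rot: [0.143, 0.99, -0.0, 0.0]
contact_force: [-0.1, -0.7, -0.7]
width: 0.0091
grip_force: 58.7
```

send_rows(slide=[[0,0,0],[0,0,0],[0,0,0],[0,0,0]], spin=[0,0,0,0], gripper=0.04)

```text
time_s: 33.22
tool_pos: [0.4764, 0.355, 0.0313]
ee_rot: [0.143, 0.99, 0.0, 0.0]
contact_force: [0.2, 0.7, -0.2]
width: 0.04
grip_force: 0.0
```

send_rows(slide=[[0,0,-0.03],[0,0,-0.05],[0,0,-0.06],[0,0,-0.06],[0,0,-0.02]], spin=[0,0,0,0,0])

```text
time_s: 33.85
tool_pos: [0.477, 0.3554, 0.2556]
ee_rot: [0.143, 0.99, 0.002, 0.002]
contact_force: [0.3, 0.8, -0.6]
width: 0.0399
grip_force: 0.0
```

send_rows(slide=[[0.04,-0.03,-0.03],[0.04,-0.03,0],[0,-0.03,0],[0,0,0],[0,0,0]], spin=[0,0,0,0,0])

```text
time_s: 34.48
tool_pos: [0.3745, 0.2916, 0.2814]
ee_rot: [0.143, 0.99, 0.0, 0.0]
contact_force: [-0.7, -0.6, 1.0]
width: 0.0401
grip_force: 0.0
```

```bash
python3 - <<'E'
from h import *
c=camera("wrist"); o0=np.array([.4489,.2610]);th=np.radians(-16.35);M=np.array([[np.cos(th),-np.sin(th)],[np.sin(th),np.cos(th)]])
for o in outline_of("wrist","brush_0"):
    a=axis(c,o["region"],.052); print(round(o["confidence"],2),"rest frame mm",np.round((a[0]-o0)@M*1000,1),"yaw err",round(a[1]+16.35,2),"len",round(a[2],3),c["pixels"][o["region"]].mean(0).round())
print(state()["tool_pos"],state()["time_s"])
E
```

```text
0.89 rest frame mm [-27.5 -96.7] yaw err -1.07 len 0.152 [182. 102. 101.]
0.7 rest frame mm [-31.   98.5] yaw err -0.78 len 0.099 [ 83. 107. 156.]
0.69 rest frame mm [ 0.7 35.6] yaw err -1.39 len 0.23 [117. 131. 136.]
0.64 rest frame mm [ -0.1 -31.3] yaw err -0.67 len 0.22 [219. 193. 167.]
[0.37446436 0.29176157 0.28104678] 34.575
```

```bash
python3 - <<'E'
from h import *
o0=np.array([.4489,.2610]);th=np.radians(-16.35);M=np.array([[np.cos(th),-np.sin(th)],[np.sin(th),np.cos(th)]])
for n in("top","side"):
  c=camera(n)
  for o in outline_of(n,"brush_0"):
    a=axis(c,o["region"],.052); print(n,round(o["confidence"],2),np.round((a[0]-o0)@M*1000,1),round(a[1]+16.35,2),round(a[2],3))
s=state();print(s["contact_force"],s["time_s"])
E
```

```text
top 0.76 [ 2.5 34.2] -1.72 0.234
top 0.64 [  6.7 -33.3] -0.29 0.214
top 0.64 [22.7 96.8] -1.23 0.158
top 0.56 [ 418.7 -731.4] 46.13 0.125
top 0.48 [  9.7 -99.4] -0.72 0.189
top 0.33 [ 191.  -432.4] 10.81 0.109
top 0.15 [ 181.3 -368.1] 7.02 0.108
side 0.73 [46.9 34.8] -1.2 0.15
side 0.71 [ 22.8 -30.4] -1.12 0.184
side 0.67 [ 475.6 -664.3] 49.04 0.078
side 0.57 [33.3 98.8] -1.29 0.148
side 0.5 [  8.6 -95.8] -0.79 0.197
[ 0.62342953 -0.43690027  0.49292808] 34.775
```

All four lie in their notches; blue's far end is at +102 mm, as it should be.

```bash
python3 -c "
from bench import *
print(close_job())"
```

```text
the job is handed in; nothing more can be done
None
```

All four brushes now lie released in the empty rest in reverse order (red in the rightmost notch, then sand, black, and blue in the leftmost), each measured within about 4 mm and 2° of its notch's middle, and the job was handed in at about 35 s; no verdict came back.

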